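# Load the test nest and latch its gate

## Robot

A 7-joint arm with a two-finger parallel gripper is mounted at the origin on the work surface; the furniture and walls round the work are solid. World frame = base frame: x ahead of the robot, y to its left, z up, the work surface at z = 0. Lengths are in m, angles in degrees, forces in N, time in s.
With the tool pointing down it reaches from about 0.425 to 0.875 m from the base axis. Payload 4.7 kg.
Tool frame: the origin (TCP) lies midway between the tips of the shut fingers; the grasp point (between the pads) lies 19 mm behind it; z points along the fingers, y is the line along which they close (so a half turn about z gives the same grasp; the last joint's range is limited). The gripper opens to 87 mm and grips with 3 to 60 N. Pads are 19 mm wide; open, the fingers measure 117 mm over their backs; the gripper's body (75 mm by 190 mm) begins 51 mm behind the grasp point.
Start: joints at [45.269, 18.392, -4.016, 83.108, 1.295, 78.541, -3.26], TCP at [0.464, -0.455, 0.223] pointing down, gripper open.
Joint ranges: [-163.93, 163.93], [-17.29, 119.83], [-79.2, 71.16], [3.27, 140.29], [-89.18, 269.18], [5.43, 117.66], [-154.24, 154.24]. Speed limits (degrees/s): [147.25, 147.25, 180, 180, 180, 180, 180].

## Interface

Orientations are given as [roll, pitch, yaw] about the fixed x, y, z axes, in that order (R = Rz(yaw) Ry(pitch) Rx(roll)).
In Python, from cell import env, viewer, boxes_of, masks_of gives the robot as it stands. The module is installed in compiled form; this text tells all that it offers.
- The arm moves only by the tool apply_moves, never from a script. Its argument "moves" is a list of rows, each a list of 7 numbers: the shift along the tool's x, y, z scaled (see below), then the turn, a rotation vector about the tool's x, y, z scaled (see below), then the opening, from 0 (shut) to 1 (fully open). A call has 1 to 20 rows; each row is the pose to reach, as a shift and turn from the pose commanded when the call began, along the tool's axes at that moment; what a row does not reach only later rows make up. The controller multiplies each number of a shift by 0.2 m and each number of a turn by 1.5 rad. A row lasts 1/10 s, in which the tool goes at most 50 mm and 8.59 degrees, less where a joint would pass 70% of its speed; a pose out of reach is approached as far as the arm can. A call with a number of a shift or a turn outside -1 to 1 is refused whole. A call with a gripper value outside its range is refused whole. The fingers move at their own pace and stop on an object; "grip_force" is the grip in N (left out, the last holds). Time passes only in rows, so rows that repeat a pose let the fingers close. It gives the time, the measured TCP pose, the force, the opening and the grip force at its end, in the units of the state.
- env.get_obs(): the state, without advancing time (a new reading comes with each control period).
- viewer.read_camera(name): name is "side" or "top"; returns the picture (480x640x3 uint8, red, green, blue); there is no depth.
- viewer.get_calibration(name): a dict with "fov_y" (degrees; the focal length in pixels is half the picture's height over the tangent of half this angle, whatever the lens; pixels are square), "cx", "cy" (the principal point, pixels), "k1" (the pictures are not rectified: a ray, as slopes to the right and down, at radius r is drawn at 1 + k1 r^2 times it, then the intrinsics apply), "position" and "orientation" of the camera in the world. Camera axes: x right, y up, looking along -z (the intrinsics and any distortion apply to the point x, -y, -z); pixel columns grow to the right and rows downward; lengths in m; the calibration is good to about 2 mm. A picture is of the moment at which its call begins. get_calibration takes no time and is no camera call.
- env.sign_off(): hands the job in; it is judged then, once.
Trained networks look in the newest picture that a camera, given by its name, has taken for a name from the list of things; names that differ only in an ending like _2 or _b are one class to them, and where a whole thing is asked for, a point or a joint stands for the part that bears it (a point fixed in the world has none). Each returns a list of dicts, best first, with "conf" (0 to 1); they miss things now and then, are a little off and sometimes report something else, mostly with a low value. They report only what shows in the picture. A call takes as long as a camera call. They do not tell look-alikes from the thing itself.
- boxes_of(camera, target): "location" ([column, row] in pixels, amid what is visible of it).
- masks_of(camera, target): "pixels" (480x640 bool, what is visible of it) and "location" ([column, row] in pixels, amid what is visible of it).
The state is a dict: "time_s": time; "qpos": joint angles; "joint_velocities": joint speeds; "effort": joint torques, N m; "tool_pos": TCP position; "tool_rot": TCP orientation; "force": force on the tool from outside, world axes, zero at the start; "wrist_torque": the same for the moment, N m; "grip_width": finger opening in m; "grasp_force": force on a finger pad.
Only numpy, scipy, OpenCV 4.12 (cv2) and the standard library are available. Lean on these libraries where they do the work, as an engineer would, in place of code of your own. Each camera call takes 0.05 s, during which the arm holds its last target. There are 200 camera calls.

## Task

Lower the carrier plate over the two locating pins of the test nest until it lies flush on the bedplate, while the nest's gate is still open. Then push the gate shut gently, pressing with no more than 30 N, until its sprung tongue rides over the strike and snaps in, so that the gate stays shut when you let go. Leave the jar, the carton, the spool and the multimeter where they are.

Things in the scene. Friction and masses are not known exactly. Their poses are not given: they have to be found in the camera images.
- nest: Test nest fixed to the bench: dark grey bedplate 190 (x) x 250 (y) x 12 mm, origin at the centre of its underside, x from the gate side towards the far side, z up. Hinge post (82 mm high) at local (-55, 113) mm. Strike block (76 mm high) near local (-45, -100) mm: its setting along local x varies by +-14 mm between runs and is not reported. A rail 20 mm high runs along the far edge, local x 85 mm.
- seat (a point): Point on the bedplate's top, local (25, 0, 12) mm of the nest, axes as the nest's: the carrier's origin lies here when seated. Two upright pins, 10 mm diameter with cone tips, stand 40 mm to either side of it along the nest's y and rise 26 mm above the bedplate (tops 38 mm above the bench).
- carrier: Loose grey carrier plate 110 x 110 x 8 mm, 0.18 to 0.35 kg, origin at the centre of its underside, z up. Two 13 mm holes at local (0, +40) and (0, -40) mm; it fits either way round. Bridge handle on its middle: bar 12 mm thick (local x), 56 mm long (local y), 39 to 53 mm above the underside, on two legs; grip across the 12 mm. Two black blocks, 8 mm high, flank it.
- gate (a joint): Gate angle in rad: 0 when parallel to the nest's y axis, growing as it opens (clockwise from above; free end towards local -x). A weak spring opens it: let go unlatched it returns to 0.5 to 0.95. Latched it rests somewhere between -0.1 and 0.1, depending on the strike's setting.
- gate_hinge (a point): On the gate's upright hinge axis, 45 mm above the bench, nest-local (-55, 95) mm. Gate: steel panel 10 mm thick, 18 to 78 mm above the bench, 175 mm from axis to free end, along its own -y. Its inner ledge, 37 mm deep, 24 to 30 mm above the bench, passes over the seated plate's edge (top at 20 mm) to hold it down; with the gate shut the plate cannot be put in.
- gate_pad (a point): Centre of the outer face of the rubber push pad on the gate's outside, 115 mm from the hinge axis along the gate, 50 mm above the bench. Pad 44 mm wide, z = 25 to 75 mm, face 9 mm outside the gate's middle plane (the hinge axis lies in that plane). The point's -x axis points out of the pad, away from the gate; y points to the hinge.
- paste_jar: Bystander: green jar with white lid, 50 mm wide, 72 mm high, origin at the centre of its underside.
- pin_carton: Bystander: small cardboard carton 45 x 62 x 38 mm, origin at the centre of its underside.
- spool: Bystander: white spool of solder wire lying flat, 65 mm wide, 34 mm high, origin at the centre of its underside.
- multimeter: Bystander: yellow and dark multimeter lying on its back, 150 x 76 x 45 mm, origin at the centre of its underside.
- gate_tongue (a point): Root of the sprung tongue at the gate's free end, 175 mm from the hinge axis, 42 mm above the bench. The tongue sticks out 12 mm, sloped on its closing side. Riding over the strike's round lip takes up to about 10 to 14 N at the pad, then it snaps in. There a springy buffer meets the gate: about 8 N more per mm at the pad; let go, it holds.
- standards_case: Furniture, fixed: open black case 125 x 190 mm to the right of the nest, raised lid leaning towards the robot, top 185 mm above the bench; origin at the centre of its underside. A black cabinet 240 mm high fills x up to 0.42 m, y from -0.13 to 0.19 m between robot and nest. Carry the plate through the gap between them or above them (its underside over 200 mm clears the case).
There are look-alikes about, which are no part of the job. What is shaped like the carrier but red is not meant.

How it is judged:
By the outcome, as a careful person would: the job done as asked, in the order asked, and still so for the second after the job is handed in, with the robot touching nothing.
It also fails if it takes over 67 s, if anything falls off the work surface, if the arm or the gripper's body presses on something with over 40 N, if the wrist force passes 120 N, or if a joint passes its speed limit or range.

## Working session

There is one attempt and no reset: what is moved stays moved. The work goes in short steps, Python scripts to look and compute and a tool call to move; the robot and the scene stay as the last step left them, time stands still between calls to the robot, and variables do not carry over. Pictures are saved under pics/ and viewed, at most 10 in all, crops included, and the job is handed in when it is done.

Besides the shell and the picture viewer there is one more tool, called after ">>>" in YAML: its name, and indented under it one key for each argument. apply_moves: Moves the arm, as the interface text tells. Shifts and turns lie within -1 to 1; 1 stands for 0.2 m of shift or 1.5 rad of turn. Its arguments: {"type":"object","properties":{"moves":{"type":"array","items":{"type":"array","items":{"type":"number","minimum":-1,"maximum":1}}},"grip_force":{"type":"number"}},"required":["moves"]}

```bash
mkdir -p pics; cat > h.py <<'E'
import numpy as np, cv2
from cell import env, viewer, boxes_of, masks_of
from scipy.spatial.transform import Rotation as R
def rot(o):
    o=np.array(o,float)
    if o.shape==(3,3): return o
    if o.size==4: return R.from_quat(o).as_matrix()
    return R.from_euler('xyz',o,degrees=True).as_matrix()
def K(c):
    f=240/np.tan(np.radians(c['fov_y'])/2); return f
def ray(cam,px):
    c=viewer.get_calibration(cam); f=K(c)
    d=np.array([(px[0]-c['cx'])/f,(px[1]-c['cy'])/f]); u=d.copy()
    for _ in range(30): u=d/(1+c['k1']*(u@u))
    return np.array(c['position']), rot(c['orientation'])@np.array([u[0],-u[1],-1])
def at_z(cam,px,z):
    p,d=ray(cam,px); return p+d*(z-p[2])/d[2]
def proj(cam,P):
    c=viewer.get_calibration(cam); q=rot(c['orientation']).T@(np.array(P)-np.array(c['position']))
    u=np.array([q[0],-q[1]])/-q[2]; u=u*(1+c['k1']*(u@u)); return u*K(c)+[c['cx'],c['cy']]
def save(cam,name,box=None,s=1):
    im=viewer.read_camera(cam)[:,:,::-1]
    if box: im=im[box[1]:box[3],box[0]:box[2]]
    cv2.imwrite('pics/'+name,cv2.resize(im,None,fx=s,fy=s,interpolation=cv2.INTER_CUBIC))
E
python3 - <<'E'
from h import *
for c in('top','side'):
    save(c,c+'0.png'); print(viewer.get_calibration(c))
    for t in('nest','carrier','gate','gate_pad','gate_tongue','standards_case','paste_jar','pin_carton','spool','multimeter'):
        print(c,t,[(np.round(b['location']),round(b['conf'],2)) for b in boxes_of(c,t)])
s=env.get_obs();print(s)
E
```

```text
{'fov_y': 56.34777076070641, 'cx': 317.2856752500258, 'cy': 244.94951338826115, 'k1': -0.0551423761171295, 'position': array([ 0.38746459, -0.06320624,  1.44009714]), 'orientation': array([  4.03858257,  -0.25340086, -89.73838027])}
top nest [(array([260., 200.]), 0.76)]
top carrier [(array([378., 324.]), 0.76), (array([413., 249.]), 0.65)]
top gate [(array([249., 235.]), 0.72)]
top gate_pad [(array([251., 231.]), 0.82), (array([261., 200.]), 0.15)]
top gate_tongue [(array([251., 232.]), 0.9)]
top standards_case []
top paste_jar [(array([181., 250.]), 0.57)]
top pin_carton [(array([261., 201.]), 0.65), (array([174., 211.]), 0.57)]
top spool [(array([347., 277.]), 0.58)]
top multimeter [(array([451., 199.]), 0.77)]
{'fov_y': 55.45553094851159, 'cx': 319.3377155443438, 'cy': 230.51249550994015, 'k1': -0.006120687039257937, 'position': array([1.19653363, 0.33839327, 0.89606913]), 'orientation': array([ 44.22253478,   0.88036282, 117.72290587])}
side nest [(array([358., 309.]), 0.65)]
side carrier [(array([221., 209.]), 0.86), (array([298., 170.]), 0.74)]
side gate [(array([382., 273.]),
[... 360 characters left out ...]
_s': 1.1, 'qpos': array([45.26988862, 18.38978492, -4.01353782, 83.1039901 ,  1.29499896,
       78.54085809, -3.26014273]), 'joint_velocities': array([ 0.03741935,  0.0026457 ,  0.03783934,  0.03628958, -0.03305754,
        0.0633252 ,  0.04586689]), 'effort': array([ 8.13131646e-04, -4.91120303e+01, -4.02412685e-01, -3.12773323e+01,
       -6.36663451e-02,  3.35675071e-02,  2.07011010e-05]), 'tool_pos': array([ 0.46391215, -0.45536022,  0.22264169]), 'tool_rot': array([1.79989518e+02, 3.37858624e-03, 4.55362542e+01]), 'force': array([ 0.17796682, -0.38861043, -0.04709203]), 'wrist_torque': array([ 0.01392896, -0.02668632,  0.01039339]), 'grasp_force': 0.0, 'grip_width': 0.0867783534295667}
```

View pics/top0.png

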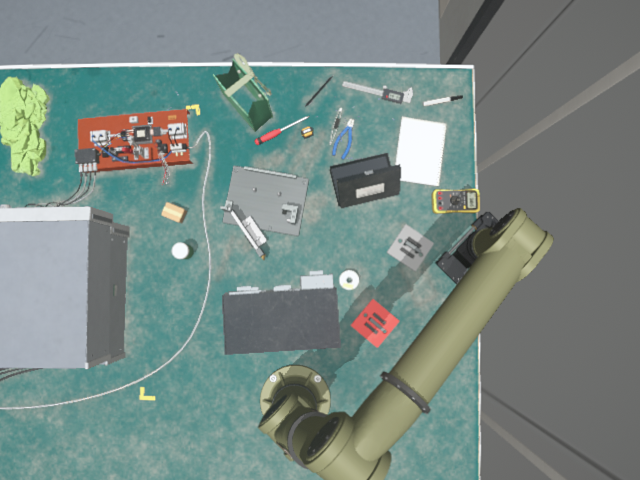

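View pics/side0.png

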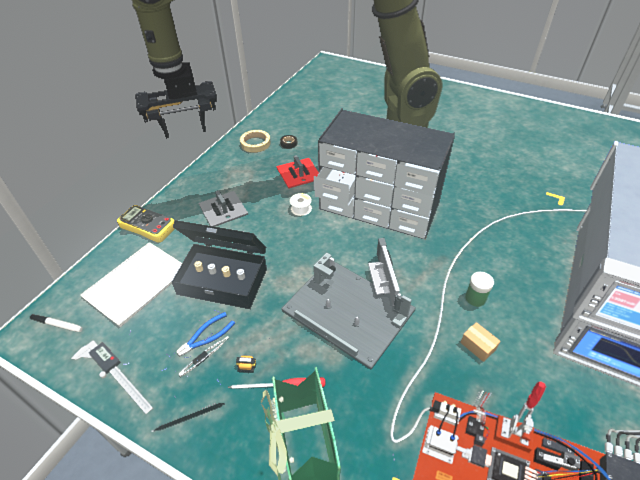

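Top view: the grey carrier is at (411,247) and the red look-alike at (376,322). The nest is at (265,200) with its gate open, free end near (264,256). In the side view the grey carrier is at (223,207) and the red one at (298,172). The grey one fits the description, so I'll confirm it in a crop and measure it.

```bash
python3 - <<'E'
from h import *
save('top','crop1.png',(210,150,440,290),3.4)
for t,z in(('carrier',.008),('nest',.012)):
    for cam in('top','side'):
        viewer.read_camera(cam)
        for m in masks_of(cam,t):
            ys,xs=np.nonzero(m['pixels']); im=viewer.read_camera(cam); col=im[m['pixels']].mean(0)
            r=cv2.minAreaRect(np.array([at_z(cam,(x,y),z)[:2] for x,y in zip(xs,ys)],np.float32)*1000)
            print(t,cam,round(m['conf'],2),m['location'],len(xs),col.round(),np.round(r[0],1),np.round(r[1],1),round(r[2],1))
    for b in boxes_of('top',t): print(at_z('top',b['location'],z))
E
```

```text
carrier top 0.85 [374.6, 321.6] 1246 [203. 105. 101.] [ 243.2 -252.7] [115.1 114. ] 49.4
carrier top 0.57 [410.0, 250.7] 1105 [162. 163. 162.] [ 484.5 -366.5] [107.9 110.7] 56.3
carrier side 0.65 [219.4, 210.0] 1123 [135. 140. 142.] [ 477.  -373.4] [140.1 113.4] 55.6
carrier side 0.58 [302.0, 170.7] 807 [186.  76.  75.] [ 234.3 -260. ] [139.7 112.9] 50.4Traceback (most recent call last):
  File "<stdin>", line 8, in <module>
  File "h.py", line 17, in at_z
    p,d=ray(cam,px); return p+d*(z-p[2])/d[2]
        ~~~^^^^^^^^
  File "h.py", line 12, in ray
    c=viewer.get_calibration(cam); f=K(c)
ValueError: time passes only in moves, steps and waits
```

View pics/crop1.png

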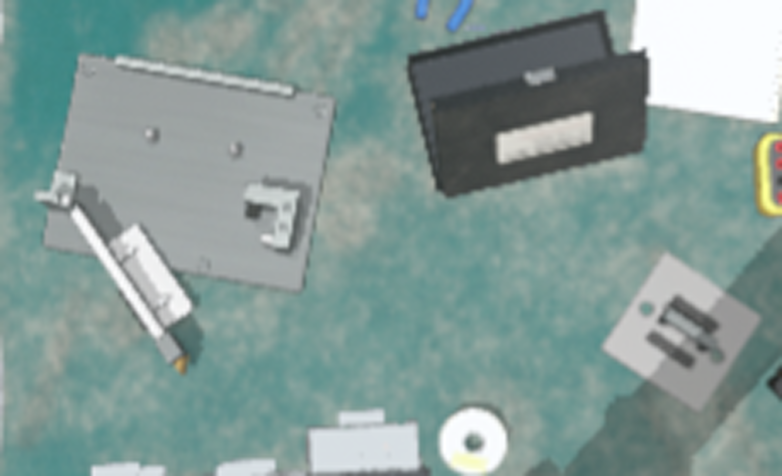

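The crop confirms it: the plain grey plate has holes at crop (646,309) and (716,355). The pins are at crop (152,134) and (236,149), and the gate is open.

```bash
python3 - <<'E'
s=open('h.py').read()
s=s.replace("def rot(o)","_c={}\ndef cal(n):\n    if n not in _c: _c[n]=viewer.get_calibration(n)\n    return _c[n]\ndef rot(o)",1).replace("c=viewer.get_calibration(cam)","c=cal(cam)")
open('h.py','w').write(s)
E
python3 - <<'E'
from h import *
f=lambda x,y,z: at_z('top',((x-1)/3.4+210,(y-1)/3.4+150),z)*1000
C=[f(*p,8) for p in((667,252),(762,318),(702,412),(602,348))]
print('carrier corners',np.round(C,1)[:,:2].tolist(),np.mean(C,0).round(1))
h=[f(646,309,8),f(716,355,8)];d=h[0]-h[1];print('holes',np.round(h,1).tolist(),np.mean(h,0),np.linalg.norm(d),np.degrees(np.arctan2(d[1],d[0])))
for a,b in((0,1),(1,2),(2,3),(3,0)):
    d=C[b]-C[a];print(np.linalg.norm(d),np.degrees(np.arctan2(d[1],d[0])))
p=[f(152,134,38),f(236,149,38)];d=p[0]-p[1];print('pins',np.round(p,1).tolist(),np.mean(p,0),np.linalg.norm(d),np.degrees(np.arctan2(d[1],d[0])))
N=[f(*q,12) for q in((82,55),(334,97),(303,291),(45,244))]
print('nest',np.round(N,1).tolist(),np.mean(N,0))
for a,b in((0,1),(1,2),(2,3),(3,0)):
    d=N[b]-N[a];print(np.linalg.norm(d),np.degrees(np.arctan2(d[1],d[0])))
print('gate tip',f(180,358,78), 'hinge',f(68,190,82))
E
```

```text
carrier corners [[-395.1, 1271.0], [-109.6, 1682.8], [298.6, 1416.5], [23.9, 984.8]] [ -45.5 1338.8 8000. ]
holes [[-146.1, 1177.1, 8000.0], [52.0, 1479.9, 8000.0]] [ -47.05417984 1328.5252058  8000.        ] 361.86801836389157 -123.19919939610331
501.0837454741469 55.266481371303676
487.3518267653051 -33.13110835806917
511.6453768950461 -122.46804584957785
507.3982500886104 145.65791586855764
pins [[-6794.1, -5129.8, 38000.0], [-6433.1, -3082.5, 38000.0]] [-6613.61383976 -4106.15546313 38000.        ] 2078.7890478561717 -99.9988826507349
nest [[-2250.2, -2031.0, 12000.0], [-1955.9, -250.6, 12000.0], [-585.2, -457.8, 12000.0], [-906.5, -2263.4, 12000.0]] [-1424.46250558 -1250.70410035 12000.        ]
1804.613069192967 80.61388990662637
1386.3143032636117 -8.595033729591178
1834.0256587457602 -100.08856691807587
1363.7348979140047 170.18808903300513
gate tip [-3250.30283538 -9088.30736325 78000.        ] hinge [-12392.71213451 -15675.91505973  82000.        ]
```

Units slip: z was passed in mm where metres were needed.

```bash
python3 - <<'E'
from h import *
f=lambda x,y,z: at_z('top',((x-1.2)/3.4+210,(y-1.2)/3.4+150),z/1000)*1000
def seg(P):
    for i in range(len(P)):
        d=P[(i+1)%len(P)]-P[i];print('  ',np.linalg.norm(d).round(1),np.degrees(np.arctan2(d[1],d[0])).round(1))
for n,z,q in(('carrier',8,((667,252),(762,318),(702,412),(602,348))),('holes',8,((646,309),(716,355))),('pins',38,((152,134),(236,149))),('nest',12,((82,55),(334,97),(303,291),(45,244)))):
    P=[f(*p,z) for p in q];print(n,np.round(P,1)[:,:2].tolist(),np.mean(P,0).round(1));seg(P)
print('handle',f(687,325,53),'tip',f(180,358,78), 'post',f(68,190,82))
# side camera cross-check: pin tops / handle projections
for P in ((.478,-.368,.008),(.478,-.368,.053)): print(proj('side',P))
E
```

```text
carrier [[558.5, -354.3], [496.2, -444.2], [407.1, -386.0], [467.0, -291.8]] [ 482.2 -369.1    8. ]
   109.4 -124.7
   106.4 146.9
   111.7 57.5
   110.8 -34.3
holes [[504.1, -333.8], [460.9, -399.9]] [ 482.5 -366.8    8. ]
   79.0 -123.2
   79.0 56.8
pins [[663.1, 131.3], [649.2, 52.8]] [656.1  92.   38. ]
   79.7 -100.0
   79.7 80.0
nest [[744.4, 203.1], [704.6, -37.7], [519.2, -9.7], [562.6, 234.5]] [632.7  97.6  12. ]
   244.1 -99.4
   187.5 171.4
   248.0 79.9
   184.4 -9.8
handle [ 485.96869311 -362.8985643    53.        ] tip [452.36333824  97.54321857  78.        ] post [603.09697816 200.18081096  82.        ]
[222.86414137 206.55274527]
[220.19108959 194.76049572]
```

>>> apply_moves:
  moves:
    - [0.377, -0.244, 0.6, 0, 0, -0.128, 1]
    - [0.377, -0.244, 0.6, 0, 0, -0.128, 1]
    - [0.377, -0.244, 0.6, 0, 0, -0.128, 1]
    - [0.377, -0.244, 0.6, 0, 0, -0.128, 1]
    - [0.377, -0.244, 0.6, 0, 0, -0.128, 1]
    - [0.377, -0.244, 0.6, 0, 0, -0.128, 1]
  grip_force: 25

```text
time_s: 2.2
tool_pos: [0.4824, -0.3693, 0.1042]
tool_rot: [179.8, 0.1, 56.5]
force: [0.3, -1.1, 0.1]
grip_width: 0.0873
grasp_force: 0.0
```

```bash
cat >> h.py <<'E'
def go(x,y,z,yaw):
    s=env.get_obs(); A=rot(s['tool_rot']); d=A.T@(np.array([x,y,z])-s['tool_pos'])
    w=R.from_matrix(A.T@rot([180,0,yaw])).as_rotvec(); print('row',(d/.2).round(3),(w/1.5).round(3)); return s
E
python3 - <<'E'
from h import *
save('side','s1.png',(130,110,330,260),4)
s=go(.482,-.367,.027,56.5);print(s['time_s'],s['tool_pos'],s['tool_rot'],s['grip_width'],s['force'])
print([(proj('side',p)-[130,110])*4 for p in ([*s['tool_pos']],[.482,-.367,.053])])
E
```

```text
row [ 0.01  -0.011  0.387] [ 0.002  0.001 -0.001]
2.25 [ 0.48245235 -0.36966455  0.10449003] [1.79793803e+02 5.48059129e-02 5.64275222e+01] 0.08688918348777486 [-0.41337493  0.35011056 -0.23700724]
[array([341.92838168, 285.12163315]), array([358.50643377, 342.8490579 ])]
```

View pics/s1.png

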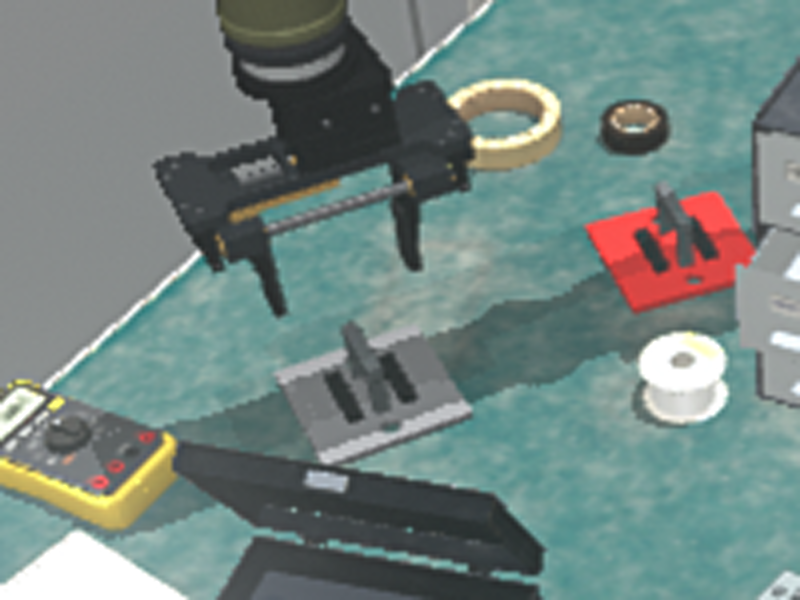

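The gripper is above the grey plate. The bar's centre is at crop (364,348) against a predicted (358,343), so it is aligned. Next: descend and grip.

>>> apply_moves:
  moves:
    - [0.01, -0.011, 0.2, 0.002, 0.001, 0, 1]
    - [0.01, -0.011, 0.3, 0.002, 0.001, 0, 1]
    - [0.01, -0.011, 0.387, 0.002, 0.001, 0, 1]
    - [0.01, -0.011, 0.387, 0.002, 0.001, 0, 1]
    - [0.01, -0.011, 0.387, 0.002, 0.001, 0, 0]
    - [0.01, -0.011, 0.387, 0.002, 0.001, 0, 0]
    - [0.01, -0.011, 0.387, 0.002, 0.001, 0, 0]
    - [0.01, -0.011, 0.387, 0.002, 0.001, 0, 0]
    - [0.01, -0.011, 0.387, 0.002, 0.001, 0, 0]
    - [0.01, -0.011, 0.387, 0.002, 0.001, 0, 0]
    - [0.01, -0.011, 0.387, 0.002, 0.001, 0, 0]
  grip_force: 40

```text
time_s: 3.35
tool_pos: [0.4812, -0.3644, 0.0252]
tool_rot: [-179.8, -0.1, 56.5]
force: [0.1, -0.5, -0.2]
grip_width: 0.0388
grasp_force: 0.0
```

```bash
python3 - <<'E'
from h import *
s=go(.482,-.367,.25,56.5);print(s['tool_pos'],s['tool_rot'],s['grip_width'],s['force'],s['grasp_force'],s['qpos'])
E
```

```text
row [-0.007  0.007 -1.124] [-0.002 -0.001  0.001]
[ 0.48116761 -0.36440362  0.02522629] [-1.79831908e+02 -8.25486923e-02  5.65442654e+01] 0.03882044219590292 [ 0.07189892 -0.50403076 -0.23135431] 0.0 [ 41.12331364  22.82934097  -7.76960752 101.31333305   3.51863436
  56.26465191  -1.46441306]
```

Still closing. I'll wait longer and then lift.

>>> apply_moves:
  moves:
    - [0, 0, 0, 0, 0, 0, 0]
    - [0, 0, 0, 0, 0, 0, 0]
    - [0, 0, 0, 0, 0, 0, 0]
    - [0, 0, 0, 0, 0, 0, 0]
    - [0, 0, 0, 0, 0, 0, 0]
    - [0, 0, 0, 0, 0, 0, 0]
    - [0, 0, 0, 0, 0, 0, 0]
    - [0, 0, 0, 0, 0, 0, 0]
    - [0, 0, 0, 0, 0, 0, 0]

```text
time_s: 4.25
tool_pos: [0.4812, -0.3645, 0.0252]
tool_rot: [-179.8, -0.1, 56.5]
force: [1.0, -0.8, -0.8]
grip_width: 0.0113
grasp_force: 40.0
```

>>> apply_moves:
  moves:
    - [0, 0, -0.15, 0, 0, 0, 0]
    - [0, 0, -0.3, 0, 0, 0, 0]
    - [0, 0, -0.5, 0, 0, 0, 0]
    - [0, 0, -0.7, 0, 0, 0, 0]
    - [0, 0, -0.9, 0, 0, 0, 0]
    - [0, 0, -1, 0, 0, 0, 0]
    - [0, 0, -1, 0, 0, 0, 0]
    - [0, 0, -1, 0, 0, 0, 0]

```text
time_s: 5.05
tool_pos: [0.4806, -0.3644, 0.2236]
tool_rot: [-179.7, -0.1, 56.5]
force: [-0.0, -0.7, -3.8]
grip_width: 0.0115
grasp_force: 40.0
```

```bash
python3 - <<'E'
from h import *
s=go(.53,-.22,.25,65);print(s['tool_pos'],s['tool_rot'],s['grip_width'],s['force'])
E
```

```text
row [ 0.739 -0.193 -0.13 ] [-0.004 -0.001 -0.098]
[ 0.48059919 -0.36444472  0.22356988] [-1.79675978e+02 -8.47148173e-02  5.65365476e+01] 0.011458345644247898 [-0.04115933 -0.7121389  -3.81265299]
```

>>> apply_moves:
  moves:
    - [0, 0, -0.13, 0, 0, 0, 0]
    - [0.15, -0.04, -0.13, 0, 0, -0.02, 0]
    - [0.3, -0.08, -0.13, 0, 0, -0.04, 0]
    - [0.45, -0.12, -0.13, 0, 0, -0.06, 0]
    - [0.6, -0.157, -0.13, 0, 0, -0.08, 0]
    - [0.739, -0.193, -0.13, -0.004, 0, -0.098, 0]
    - [0.739, -0.193, -0.13, -0.004, 0, -0.098, 0]
    - [0.739, -0.193, -0.13, -0.004, 0, -0.098, 0]

```text
time_s: 5.85
tool_pos: [0.5308, -0.2182, 0.2504]
tool_rot: [179.9, -0.1, 65.2]
force: [0.5, -1.5, -3.4]
grip_width: 0.0112
grasp_force: 40.0
```

```bash
python3 - <<'E'
from h import *
s=go(.59,-.04,.25,74);print(s['tool_pos'],s['tool_rot'],s['grip_width'],s['force'])
E
```

```text
row [ 0.933 -0.105  0.003] [ 0.001 -0.001 -0.103]
[ 0.53084453 -0.21816436  0.2503677 ] [ 1.79918541e+02 -6.09790135e-02  6.51876941e+01] 0.01117109591584568 [ 0.52923689 -1.54632592 -3.41582352]
```

>>> apply_moves:
  moves:
    - [0.15, -0.017, 0, 0, 0, -0.017, 0]
    - [0.3, -0.034, 0, 0, 0, -0.034, 0]
    - [0.5, -0.056, 0, 0, 0, -0.055, 0]
    - [0.7, -0.08, 0, 0, 0, -0.08, 0]
    - [0.85, -0.096, 0, 0, 0, -0.095, 0]
    - [0.933, -0.105, 0, 0, 0, -0.103, 0]
    - [0.933, -0.105, 0, 0, 0, -0.103, 0]
    - [0.933, -0.105, 0, 0, 0, -0.103, 0]

```text
time_s: 6.65
tool_pos: [0.5903, -0.0448, 0.2512]
tool_rot: [179.8, 0.1, 73.7]
force: [-0.4, -1.1, -3.1]
grip_width: 0.0114
grasp_force: 40.0
```

```bash
python3 - <<'E'
from h import *
s=go(.656,.092,.25,80);print(s['tool_pos'],s['tool_rot'],s['grip_width'],s['force'])
E
```

```text
row [0.748 0.123 0.005] [ 0.002  0.001 -0.073]
[ 0.59034923 -0.04475573  0.25115159] [1.79842756e+02 6.35952736e-02 7.36902789e+01] 0.011379926964194039 [-0.38902821 -1.08007347 -3.14756807]
```

>>> apply_moves:
  moves:
    - [0.15, 0.025, 0, 0, 0, -0.015, 0]
    - [0.3, 0.05, 0, 0, 0, -0.03, 0]
    - [0.45, 0.075, 0, 0, 0, -0.045, 0]
    - [0.6, 0.1, 0, 0, 0, -0.06, 0]
    - [0.748, 0.123, 0.005, 0, 0, -0.073, 0]
    - [0.748, 0.123, 0.2, 0, 0, -0.073, 0]
    - [0.748, 0.123, 0.4, 0, 0, -0.073, 0]
    - [0.748, 0.123, 0.6, 0, 0, -0.073, 0]
    - [0.748, 0.123, 0.78, 0, 0, -0.073, 0]
    - [0.748, 0.123, 0.78, 0, 0, -0.073, 0]
    - [0.748, 0.123, 0.78, 0, 0, -0.073, 0]

```text
time_s: 7.75
tool_pos: [0.6568, 0.0917, 0.096]
tool_rot: [179.8, 0.1, 79.9]
force: [0.8, -0.8, -2.3]
grip_width: 0.0113
grasp_force: 40.0
```

```bash
python3 - <<'E'
from h import *
save('side','s2.png',(270,210,450,345),4.44)
s=go(.656,.092,.027,80);print(s['tool_pos'],s['tool_rot'],s['grip_width'],s['force'])
c=lambda P:((proj('side',P)-[270,210])*4.44+1.7).round(0).tolist()
T=s['tool_pos'];A=rot(s['tool_rot']);yaw=s['tool_rot'][2]
x=np.array([-A[1,0],A[0,0]])  # unused side
ly=A[:2,0];lx=np.array([ly[1],-ly[0]])
z0=T[2]-.027+.002
for a in(-.055,.055):
  for b in(-.055,.055): print('plate corner top',a,b,c([*(T[:2]+a*lx+b*ly),z0+.008]))
for b in(-.04,.04): print('hole',c([*(T[:2]+b*ly),z0+.008]))
for P in([.6631,.1313,.038],[.6492,.0528,.038]): print('pin',c(P))
print(x@lx)
for q in boxes_of('top','gate'):print(q['location'],q['conf'])
E
```

```text
row [-0.004 -0.012  0.354] [ 0.004  0.    -0.001]
[0.65799483 0.09242356 0.09782242] [1.79659607e+02 2.82693343e-03 7.99550442e+01] 0.011399321859937759 [ 0.4595529   0.74604214 -3.23052181]
plate corner top -0.055 -0.055 [289.0, 265.0]
plate corner top -0.055 0.055 [468.0, 369.0]
plate corner top 0.055 -0.055 [156.0, 405.0]
plate corner top 0.055 0.055 [339.0, 522.0]
hole [248.0, 347.0]
hole [380.0, 428.0]
pin [377.0, 474.0]
pin [250.0, 395.0]
-0.9999999975656333
[251.1, 233.6] 0.76
```

View pics/s2.png

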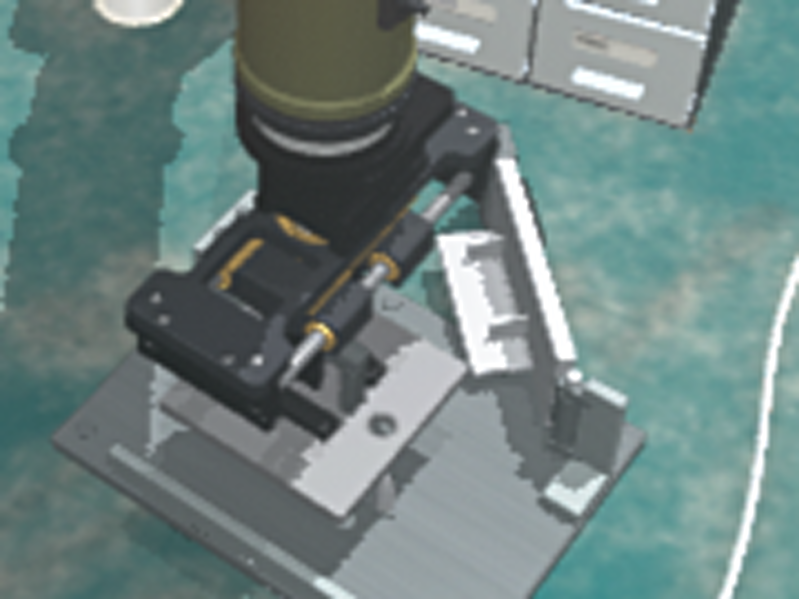

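The plate hangs level over the nest. The visible hole is at (383,425), predicted (380,428). The right pin, at about (387,485), is partly hidden, so I'll check the pins in the first side picture, where nothing covers them.

```bash
python3 - <<'E'
from h import *
a=cv2.imread('pics/side0.png')[285:345,305:385]; b=cv2.imread('pics/top0.png')[175:225,225:305]
r=lambda i:cv2.resize(i,(640,i.shape[0]*8),interpolation=cv2.INTER_CUBIC)
cv2.imwrite('pics/pins.png',r(a))
c=lambda P:((proj('side',P)-[305,285])*8+3.5).round(0).tolist()
for P in([.6631,.1313],[.6492,.0528]): print([c([*P,z]) for z in(.038,.012)])
E
```

```text
[[400.0, 255.0], [396.0, 307.0]]
[[171.0, 112.0], [171.0, 165.0]]
```

View pics/pins.png

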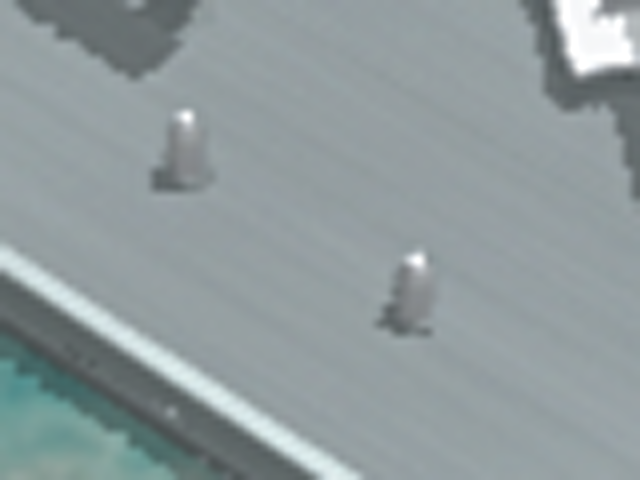

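>>> apply_moves:
  moves:
    - [0.012, -0.01, 0.06, 0.003, 0, 0, 0]
    - [0.012, -0.01, 0.12, 0.003, 0, 0, 0]
    - [0.012, -0.01, 0.16, 0.003, 0, 0, 0]
    - [0.012, -0.01, 0.16, 0.003, 0, 0, 0]
    - [0.012, -0.01, 0.16, 0.003, 0, 0, 0]

```text
time_s: 8.35
tool_pos: [0.655, 0.0969, 0.0635]
tool_rot: [-179.9, -0.0, 80.1]
force: [0.5, 0.3, -2.8]
grip_width: 0.0116
grasp_force: 40.0
```

```bash
python3 - <<'E'
from h import *
P=[]
for i in range(6):
    im=viewer.read_camera('side'); s=env.get_obs(); P.append(s['tool_pos'])
print(np.mean(P,0),np.std(P,0),s['force'],s['tool_rot'])
box=(300,260,400,335)
cv2.imwrite('pics/s3.png',cv2.resize(im[260:335,300:400,::-1],None,fx=8,fy=8,interpolation=cv2.INTER_CUBIC))
c=lambda Q:((proj('side',Q)-[300,260])*8+3.5).round(0).tolist()
T=np.mean(P,0);ly=np.array([np.cos(np.radians(80)),np.sin(np.radians(80))])
for b in(-.04,.04): print('hole',c([*(T[:2]+b*ly),T[2]-.017]))
E
```

```text
[0.65541889 0.09701623 0.06425557] [7.33282159e-05 4.16551995e-05 1.38257155e-04] [-0.19352191 -0.47308483 -3.17662242] [-1.79978254e+02 -3.71487691e-02  8.00845182e+01]
hole [227.0, 298.0]
hole [459.0, 441.0]
```

View pics/s3.png

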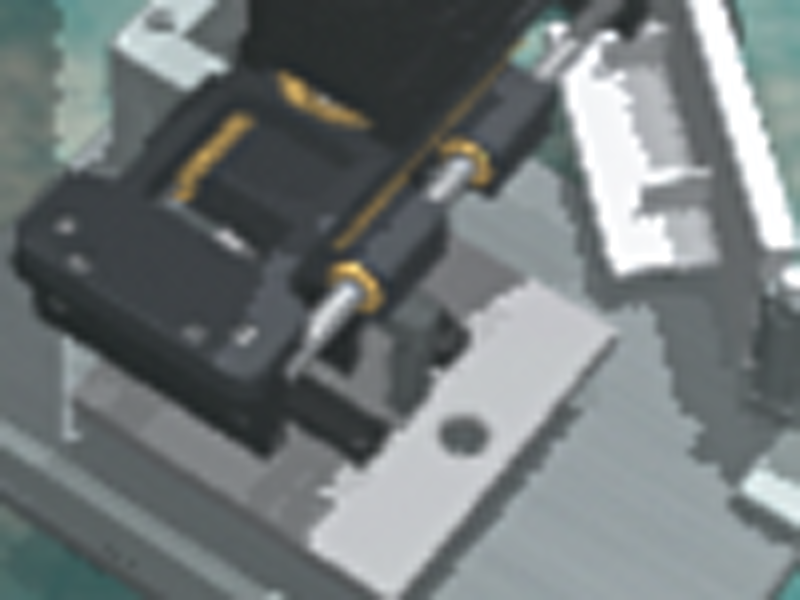

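The hole is at (464,435) in this crop. Lowered to the pin tops it would sit at about (463,453), against the pin at (457,453), so I'll correct by about 1.5 mm and lower gently.

>>> apply_moves:
  moves:
    - [-0.006, 0.005, 0, 0, 0, 0, 0]
    - [-0.006, 0.005, 0.01, 0, 0, 0, 0]
    - [-0.006, 0.005, 0.02, 0, 0, 0, 0]
    - [-0.006, 0.005, 0.03, 0, 0, 0, 0]
    - [-0.006, 0.005, 0.04, 0, 0, 0, 0]

```text
time_s: 9.15
tool_pos: [0.6563, 0.0958, 0.0559]
tool_rot: [-180.0, -0.1, 80.1]
force: [0.4, -0.2, -1.9]
grip_width: 0.0111
grasp_force: 40.0
```

>>> apply_moves:
  moves:
    - [0, 0, 0.01, 0, 0, 0, 0]
    - [0, 0, 0.02, 0, 0, 0, 0]
    - [0, 0, 0.03, 0, 0, 0, 0]
    - [0, 0, 0.04, 0, 0, 0, 0]

```text
time_s: 9.55
tool_pos: [0.6567, 0.0959, 0.0482]
tool_rot: [180.0, -0.1, 80.1]
force: [2.8, 0.5, -1.7]
grip_width: 0.0112
grasp_force: 40.1
```

Underside at about 23 mm with little force, so both pins are in the holes. Continuing down.

>>> apply_moves:
  moves:
    - [0, 0.003, 0.01, 0, 0, 0, 0]
    - [0, 0.004, 0.02, 0, 0, 0, 0]
    - [0, 0.004, 0.03, 0, 0, 0, 0]
    - [0, 0.004, 0.04, 0, 0, 0, 0]
    - [0, 0.004, 0.048, 0, 0, 0, 0]
    - [0, 0.004, 0.052, 0, 0, 0, 0]

```text
time_s: 10.15
tool_pos: [0.657, 0.0957, 0.0375]
tool_rot: [-180.0, -0.1, 80.1]
force: [2.0, 0.8, -0.2]
grip_width: 0.0114
grasp_force: 40.0
```

>>> apply_moves:
  moves:
    - [0, 0, 0.004, 0, 0, 0, 0]
    - [0, 0, 0.008, 0, 0, 0, 0]
    - [0, 0, 0.008, 0, 0, 0, 0]

```text
time_s: 10.45
tool_pos: [0.6572, 0.0958, 0.0372]
tool_rot: [-180.0, -0.0, 80.1]
force: [1.2, 2.1, 4.8]
grip_width: 0.0115
grasp_force: 40.0
```

Flush: contact at the expected height with about 5 N. Release and rise.

>>> apply_moves:
  moves:
    - [0, 0, 0, 0, 0, 0, 0.5]
    - [0, 0, 0, 0, 0, 0, 0.5]
    - [0, 0, 0, 0, 0, 0, 0.5]
    - [0, 0, 0, 0, 0, 0, 0.5]
    - [0, 0, 0, 0, 0, 0, 0.5]
    - [0, 0, 0, 0, 0, 0, 0.5]
    - [0, 0, 0, 0, 0, 0, 0.5]
    - [0, 0, -0.05, 0, 0, 0, 0.5]
    - [0, 0, -0.15, 0, 0, 0, 0.5]
    - [0, 0, -0.35, 0, 0, 0, 0.5]
    - [0, 0, -0.6, 0, 0, 0, 0.5]
    - [0, 0, -0.85, 0, 0, 0, 0.5]
    - [0, 0, -0.95, 0, 0, 0, 0]
    - [0, 0, -0.95, 0, 0, 0, 0]

```text
time_s: 11.85
tool_pos: [0.6592, 0.0963, 0.232]
tool_rot: [179.5, -0.2, 80.1]
force: [-1.1, 0.3, 0.2]
grip_width: 0.0343
grasp_force: 0.0
```

```bash
python3 - <<'E'
from h import *
s=env.get_obs();print(s['time_s'],s['tool_pos'],s['tool_rot'],s['grip_width'],s['qpos'])
a=viewer.read_camera('side')[230:350,270:430,::-1];
cv2.imwrite('pics/s4.png',cv2.resize(a,None,fx=5,fy=5,interpolation=cv2.INTER_CUBIC))
c=lambda Q:((proj('side',Q)-[270,230])*5+2).round(0).tolist()
S=np.array([.657,.0955]);ly=np.array([np.cos(np.radians(80)),np.sin(np.radians(80))]);lx=np.array([ly[1],-ly[0]])
for z in(.02,):
  for u in(-.055,.055):
    for v in(-.055,.055): print('corner',u,v,c([*(S+u*lx+v*ly),z]))
H=S+(-.080)*lx+.095*ly; print('hinge',H)
for t in(.4,.5,.6,.7,.8,.9,1.):
    g=-ly*np.cos(t)-lx*np.sin(t)   # toward free end
    out=-lx*np.cos(t)+ly*np.sin(t)
    p=H+.115*g+.009*out
    print(t,'tip side',c([*(H+.175*g),.078]),'tip top',proj('top',[*(H+.175*g),.078]).round(1),'pad',p.round(4))
E
```

```text
11.85 [0.65919028 0.09626871 0.23199939] [179.5496873   -0.19066992  80.10041424] 0.03430570571729267 [  9.60211565  21.89592283 -26.99542523  79.52343971   9.90753353
  80.4195457  -27.1783125 ]
corner -0.055 -0.055 [331.0, 280.0]
corner -0.055 0.055 [525.0, 396.0]
corner 0.055 -0.055 [187.0, 436.0]
corner 0.055 0.055 [386.0, 566.0]
hinge [0.59471196 0.20294859]
0.4 tip side [428.0, 74.0] tip top [276.4 239.5] pad [0.5247 0.1113]
0.5 tip side [459.0, 61.0] tip top [273.  244.2] pad [0.5159 0.1188]
0.6 tip side [492.0, 52.0] tip top [269.1 248.4] pad [0.5079 0.127 ]
0.7 tip side [525.0, 45.0] tip top [264.9 252.3] pad [0.5007 0.1361]
0.8 tip side [560.0, 40.0] tip top [260.2 255.7] pad [0.4945 0.1458]
0.9 tip side [595.0, 38.0] tip top [255.3 258.7] pad [0.4893 0.1561]
1.0 tip side [631.0, 39.0] tip top [250.1 261.1] pad [0.4851 0.1669]
```

View pics/s4.png

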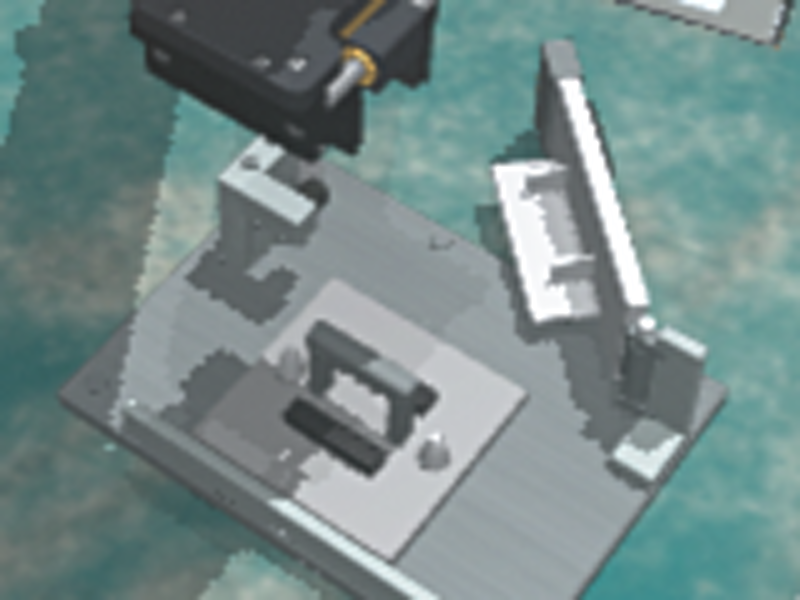

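The plate is seated: its corners match z = 20 mm (seen (525,398) and (392,560)) and both pins show through at (293,365) and (435,450). The gate tip at (560,45) gives θ ≈ 0.8, so I'll go outside the pad with the fingers shut and yaw 0, which keeps the body clear of the cabinet.

```bash
python3 - <<'E'
from h import *
go(.471,.183,.232,0)
print(at_z('top',(181,250),.072),at_z('top',(174,211),.038))
E
```

```text
row [ 0.269 -0.996 -0.019] [ 0.001 -0.003  0.932]
[0.46649965 0.34952004 0.072     ] [0.59210467 0.38552803 0.038     ]
```

>>> apply_moves:
  moves:
    - [0.03, -0.1, -0.019, 0, 0, 0.09, 0]
    - [0.06, -0.2, -0.019, 0, 0, 0.18, 0]
    - [0.08, -0.3, -0.019, 0, 0, 0.28, 0]
    - [0.11, -0.4, -0.019, 0, 0, 0.37, 0]
    - [0.135, -0.5, -0.019, 0, 0, 0.46, 0]
    - [0.16, -0.6, -0.019, 0, 0, 0.56, 0]
    - [0.19, -0.7, -0.019, 0, 0, 0.65, 0]
    - [0.215, -0.8, -0.019, 0, 0, 0.74, 0]
    - [0.24, -0.9, -0.019, 0, 0, 0.84, 0]
    - [0.269, -0.996, -0.019, 0, 0, 0.932, 0]
    - [0.269, -0.996, -0.019, 0, 0, 0.932, 0]
    - [0.269, -0.996, -0.019, 0, 0, 0.932, 0]
    - [0.269, -0.996, -0.019, 0, 0, 0.932, 0]
    - [0.269, -0.996, -0.019, 0, 0, 0.932, 0]

```text
time_s: 13.3
tool_pos: [0.4706, 0.1819, 0.2295]
tool_rot: [-180.0, 0.1, -0.0]
force: [-0.0, -0.4, 0.8]
grip_width: 0.0004
grasp_force: 0.0
```

```bash
python3 - <<'E'
from h import *
s=go(.471,.183,.042,0);print(s['tool_pos'],s['tool_rot'],s['qpos'],s['grip_width'],s['force'])
E
```

```text
row [ 0.004 -0.005  0.937] [-0.     0.001 -0.   ]
[0.47056791 0.18186149 0.22945567] [-1.79964834e+02  9.18236521e-02 -3.01329014e-02] [   0.568119      1.56195099  -24.96253061  101.97896511    0.6054381
   76.6747286  -114.55672506] 0.00038513558504051326 [-0.02012587 -0.36318306  0.78109996]
```

>>> apply_moves:
  moves:
    - [0, -0.005, 0.15, 0, 0, 0, 0]
    - [0, -0.005, 0.3, 0, 0, 0, 0]
    - [0, -0.005, 0.45, 0, 0, 0, 0]
    - [0, -0.005, 0.6, 0, 0, 0, 0]
    - [0, -0.005, 0.75, 0, 0, 0, 0]
    - [0, -0.005, 0.87, 0, 0, 0, 0]
    - [0, -0.005, 0.937, 0, 0, 0, 0]
    - [0, -0.005, 0.937, 0, 0, 0, 0]

```text
time_s: 14.1
tool_pos: [0.4686, 0.1829, 0.0406]
tool_rot: [180.0, 0.3, -0.0]
force: [-0.3, 0.4, 0.4]
grip_width: 0.0007
grasp_force: 0.0
```

```bash
python3 - <<'E'
from h import *
s=env.get_obs();T=s['tool_pos'];print(T,s['qpos'],s['force'])
S=np.array([.657,.0955]);a=np.radians(80);ly=np.array([np.cos(a),np.sin(a)]);lx=np.array([ly[1],-ly[0]]);H=S-.08*lx+.095*ly
for t in(.8,.7,.6,.5,.4,.3,.2,.15,.1,.05,0,-.05,-.1):
    g=-ly*np.cos(t)-lx*np.sin(t);o=-lx*np.cos(t)+ly*np.sin(t)
    p=H+.115*g+.009*o-[.0095,-.015]; d=p-T[:2]
    print(t,p.round(4),'row',(np.array([d[0],-d[1]])/.2).round(3))
E
```

```text
[0.46861491 0.18293624 0.04063383] [  -1.24468606   12.41347832  -25.0528557   114.13478452    6.24702853
   55.00758819 -119.41836734] [-0.25767203  0.35585177  0.35906115]
0.8 [0.485  0.1608] row [0.082 0.111]
0.7 [0.4912 0.1511] row [0.113 0.159]
0.6 [0.4984 0.142 ] row [0.149 0.204]
0.5 [0.5064 0.1338] row [0.189 0.246]
0.4 [0.5152 0.1263] row [0.233 0.283]
0.3 [0.5247 0.1198] row [0.28  0.316]
0.2 [0.5348 0.1142] row [0.331 0.344]
0.15 [0.54   0.1118] row [0.357 0.356]
0.1 [0.5454 0.1097] row [0.384 0.366]
0.05 [0.5508 0.1078] row [0.411 0.375]
0 [0.5564 0.1063] row [0.439 0.383]
-0.05 [0.562 0.105] row [0.467 0.39 ]
-0.1 [0.5677 0.1039] row [0.495 0.395]
```

Push slowly along the gate's arc. The first part is against the weak spring only.

>>> apply_moves:
  moves:
    - [0.03, 0.04, 0, 0, 0, 0, 0]
    - [0.06, 0.08, 0, 0, 0, 0, 0]
    - [0.082, 0.111, 0, 0, 0, 0, 0]
    - [0.097, 0.135, 0, 0, 0, 0, 0]
    - [0.113, 0.159, 0, 0, 0, 0, 0]
    - [0.13, 0.181, 0, 0, 0, 0, 0]
    - [0.149, 0.204, 0, 0, 0, 0, 0]
    - [0.169, 0.225, 0, 0, 0, 0, 0]
    - [0.189, 0.246, 0, 0, 0, 0, 0]
    - [0.211, 0.265, 0, 0, 0, 0, 0]
    - [0.233, 0.283, 0, 0, 0, 0, 0]

```text
time_s: 15.2
tool_pos: [0.5166, 0.1269, 0.0424]
tool_rot: [-180.0, 0.1, -0.0]
force: [-1.2, 1.2, 0.6]
grip_width: 0.0002
grasp_force: 0.8
```

>>> apply_moves:
  moves:
    - [0.024, 0.017, 0, 0, 0, 0, 0]
    - [0.047, 0.033, 0, 0, 0, 0, 0]
    - [0.06, 0.041, 0, 0, 0, 0, 0]
    - [0.073, 0.048, 0, 0, 0, 0, 0]
    - [0.086, 0.055, 0, 0, 0, 0, 0]
    - [0.098, 0.061, 0, 0, 0, 0, 0]

```text
time_s: 15.8
tool_pos: [0.5359, 0.1149, 0.0423]
tool_rot: [-180.0, 0.1, -0.0]
force: [-2.2, 0.5, 1.3]
grip_width: 0.0007
grasp_force: 1.0
```

>>> apply_moves:
  moves:
    - [0.009, 0.004, 0, 0, 0, 0, 0]
    - [0.018, 0.008, 0, 0, 0, 0, 0]
    - [0.027, 0.012, 0, 0, 0, 0, 0]

```text
time_s: 16.1
tool_pos: [0.5413, 0.1124, 0.0423]
tool_rot: [-180.0, 0.1, -0.0]
force: [-2.6, 0.2, 1.5]
grip_width: 0.0004
grasp_force: 1.1
```

>>> apply_moves:
  moves:
    - [0.007, 0.003, 0, 0, 0, 0, 0]
    - [0.014, 0.006, 0, 0, 0, 0, 0]
    - [0.02, 0.008, 0, 0, 0, 0, 0]

```text
time_s: 16.4
tool_pos: [0.5454, 0.1108, 0.0423]
tool_rot: [-180.0, 0.1, -0.0]
force: [-3.0, 0.3, 0.4]
grip_width: 0.0004
grasp_force: 1.1
```

>>> apply_moves:
  moves:
    - [0.007, 0.003, 0, 0, 0, 0, 0]
    - [0.013, 0.005, 0, 0, 0, 0, 0]
    - [0.02, 0.007, 0, 0, 0, 0, 0]

```text
time_s: 16.7
tool_pos: [0.5494, 0.1094, 0.0424]
tool_rot: [-180.0, 0.1, -0.0]
force: [-2.5, 0.9, 0.8]
grip_width: 0.0004
grasp_force: 1.2
```

>>> apply_moves:
  moves:
    - [0.007, 0.002, 0, 0, 0, 0, 0]
    - [0.013, 0.004, 0, 0, 0, 0, 0]
    - [0.02, 0.006, 0, 0, 0, 0, 0]

```text
time_s: 17.0
tool_pos: [0.5523, 0.1085, 0.0423]
tool_rot: [-180.0, 0.2, -0.0]
force: [-7.4, 0.2, 5.3]
grip_width: 0.0004
grasp_force: 3.7
```

The tongue has met the strike; continue in small steps.

>>> apply_moves:
  moves:
    - [0.005, 0.001, 0, 0, 0, 0, 0]
    - [0.01, 0.003, 0, 0, 0, 0, 0]

```text
time_s: 17.2
tool_pos: [0.5533, 0.1082, 0.0423]
tool_rot: [-180.0, 0.3, 0.0]
force: [-9.2, -0.1, 6.5]
grip_width: 0.0002
grasp_force: 4.5
```

>>> apply_moves:
  moves:
    - [0.005, 0.001, 0, 0, 0, 0, 0]
    - [0.01, 0.002, 0, 0, 0, 0, 0]

```text
time_s: 17.4
tool_pos: [0.5544, 0.1078, 0.0422]
tool_rot: [-180.0, 0.4, 0.0]
force: [-10.9, 0.1, 8.3]
grip_width: 0.0005
grasp_force: 5.7
```

>>> apply_moves:
  moves:
    - [0.005, 0.001, 0, 0, 0, 0, 0]
    - [0.01, 0.002, 0, 0, 0, 0, 0]

```text
time_s: 17.6
tool_pos: [0.5556, 0.1075, 0.0423]
tool_rot: [180.0, 0.5, 0.0]
force: [-14.1, 0.9, 11.0]
grip_width: 0.0002
grasp_force: 6.8
```

>>> apply_moves:
  moves:
    - [0.003, 0.001, -0.006, 0, 0, 0, 0]
    - [0.004, 0.001, -0.01, 0, 0, 0, 0]

```text
time_s: 17.8
tool_pos: [0.5556, 0.1075, 0.0426]
tool_rot: [-180.0, 0.6, 0.0]
force: [-10.6, 2.6, -1.7]
grip_width: 0.0
grasp_force: 4.9
```

>>> apply_moves:
  moves:
    - [0.005, 0.001, -0.001, 0, 0, 0, 0]
    - [0.01, 0.002, -0.002, 0, 0, 0, 0]

```text
time_s: 18.0
tool_pos: [0.556, 0.1074, 0.0426]
tool_rot: [-180.0, 0.8, 0.1]
force: [-13.9, 2.8, 2.7]
grip_width: 0.0003
grasp_force: 7.1
```

>>> apply_moves:
  moves:
    - [0.005, 0.001, -0.002, 0, 0, 0, 0]
    - [0.008, 0.002, -0.003, 0, 0, 0, 0]

```text
time_s: 18.2
tool_pos: [0.5567, 0.1071, 0.0426]
tool_rot: [-180.0, 0.9, 0.1]
force: [-16.5, 1.9, 1.5]
grip_width: 0.0004
grasp_force: 7.5
```

>>> apply_moves:
  moves:
    - [0.005, 0.001, -0.002, 0, 0, 0, 0]
    - [0.008, 0.002, -0.004, 0, 0, 0, 0]
    - [0.008, 0.002, -0.004, 0, 0, 0, 0]

```text
time_s: 18.5
tool_pos: [0.5572, 0.107, 0.0427]
tool_rot: [-180.0, 1.0, 0.1]
force: [-16.0, 1.6, -0.9]
grip_width: 0.0009
grasp_force: 7.9
```

>>> apply_moves:
  moves:
    - [0.005, 0.001, -0.002, 0, 0, 0, 0]
    - [0.01, 0.002, -0.004, 0, 0, 0, 0]
    - [0.01, 0.002, -0.004, 0, 0, 0, 0]

```text
time_s: 18.8
tool_pos: [0.5621, 0.1059, 0.0441]
tool_rot: [-180.0, 0.7, 0.0]
force: [-8.6, 3.1, -3.8]
grip_width: -0.0001
grasp_force: 4.7
```

It jumped 5 mm and the force fell, so the tongue has snapped. A small further push to make sure, keeping the force low.

>>> apply_moves:
  moves:
    - [0.005, 0.001, 0.002, 0, 0, 0, 0]
    - [0.01, 0.002, 0.004, 0, 0, 0, 0]
    - [0.01, 0.002, 0.004, 0, 0, 0, 0]

```text
time_s: 19.1
tool_pos: [0.5627, 0.1058, 0.0438]
tool_rot: [-180.0, 0.8, 0.1]
force: [-14.8, 1.7, 4.0]
grip_width: 0.0006
grasp_force: 7.4
```

The stiffness is now about 8 to 10 N/mm, which is the buffer. Back off gently and watch that the gate stays.

>>> apply_moves:
  moves:
    - [-0.01, 0, 0, 0, 0, 0, 0]
    - [-0.03, -0.003, 0, 0, 0, 0, 0]
    - [-0.05, -0.008, 0, 0, 0, 0, 0]
    - [-0.08, -0.015, 0, 0, 0, 0, 0]
    - [-0.12, -0.03, 0, 0, 0, 0, 0]
    - [-0.16, -0.05, 0, 0, 0, 0, 0]
    - [-0.2, -0.08, 0, 0, 0, 0, 0]
    - [-0.2, -0.08, 0, 0, 0, 0, 0]

```text
time_s: 19.9
tool_pos: [0.5281, 0.1222, 0.0464]
tool_rot: [-179.9, 0.1, 0.1]
force: [0.0, 1.0, 0.0]
grip_width: 0.0005
grasp_force: 0.0
```

```bash
python3 - <<'E'
from h import *
s=env.get_obs();print(s['tool_pos'],s['force'],s['tool_rot'])
a=viewer.read_camera('side')[220:355,270:450,::-1]
cv2.imwrite('pics/s5.png',cv2.resize(a,None,fx=4.4,fy=4.4,interpolation=cv2.INTER_CUBIC))
E
```

```text
[0.52809017 0.12224772 0.04638249] [0.00869734 1.02881747 0.0405121 ] [-1.79940554e+02  6.46506556e-02  1.14885990e-01]
```

View pics/s5.png

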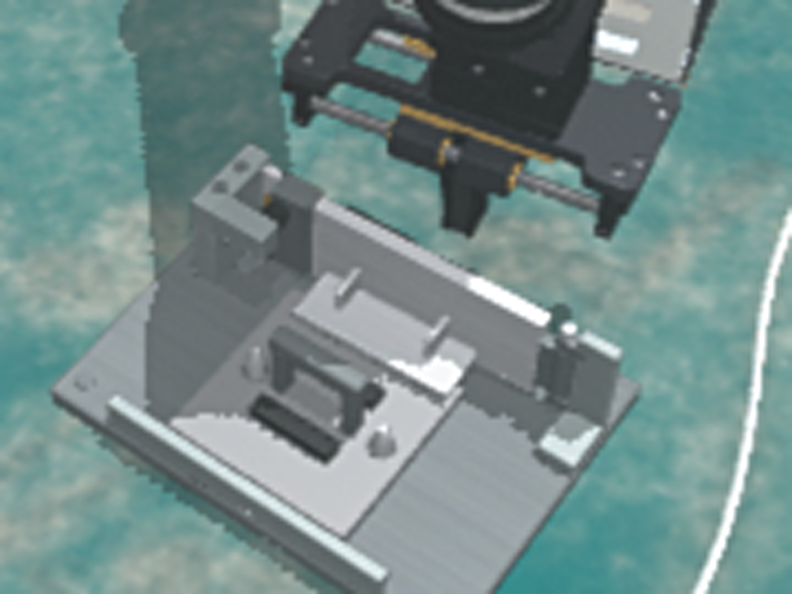

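The gate is shut: its free end is at the strike (290,200), the ledge lies over the seated plate at (385,330), and the gripper is clear at (460,225). Handing in.

```bash
python3 -c "
from cell import env
print(env.sign_off())"
```

```text
the job is handed in; nothing more can be done
None
```

The carrier is flush on the bedplate over both pins. The gate was then pushed shut, reading about 18 N at most between moves, and it stayed latched after I backed off; the job was handed in at about 20 s with the robot touching nothing.

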